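Put a reagent bottle away in the door rack of the bench cabinet

ROBOT

A 6-joint arm with a two-finger parallel gripper is mounted at the origin on a cart in front of the work surface, level with it; the furniture and walls round the work are solid. World frame = base frame: x ahead of the robot, y to its left, z up, the work surface at z = 0. Lengths are in m, angles in rad, forces in N, time in s.
With the tool pointing down it reaches from about 0.275 to 0.85 m from the base axis. Payload 19 kg.
Tool frame: the origin (TCP) lies on the centre line of the jaws, within the pads' length; the fingertips stand 11 mm ahead of it and the grasp point (between the pads) lies 8 mm behind it; z points along the fingers, y is the line along which they close (so a half turn about z gives the same grasp; the last joint's range is limited). The gripper opens to 85 mm and grips with 20 to 120 N. Pads are 22 mm wide; open, the fingers measure 114 mm over their backs; the gripper's body (76 mm by 85 mm) begins 54 mm behind the grasp point. The pads swing forward as they close: fully open they stand 13 mm farther back than shut.
Start: joints at [1.126, 0.15, 1.437, -0, 1.554, -0.134], TCP at [0.176, 0.547, 0.242] pointing down, gripper open.
Joint ranges: [-2.8, 2.8], [-0.68, 2.1], [0.12, 2.68], [-1.39, 4.53], [0.16, 2.79], [-2.81, 2.81]. Speed limits (rad/s): [1.89, 1.89, 2.22, 3.01, 3.01, 3.01].

INTERFACE

Orientations are given as a unit quaternion [w, x, y, z].
In Python, from cell import r gives the robot as it stands. The module is installed in compiled form; this text tells all that it offers.
- The arm moves only by the shell command python3 -m inch 'ROWS' [FORCE]. ROWS is JSON, a list of rows, each an object with "fingers": the opening, from 0 (shut) to 1 (fully open); "dp": the shift along the tool's x, y, z in units of 25 mm (1.0 is 25 mm), a list of three; "dr": the turn, a rotation vector about the tool's x, y, z in units of 5 degrees (1.0 is 5 degrees), a list of three. A call has 1 to 12 rows; each row shifts and turns the commanded pose from where the row before left it, along the tool's axes as they then stand; what a row does not reach is not made up. A row lasts 1/12 s, in which the tool goes at most 41.7 mm and 7.16 degrees, less where a joint would pass 70% of its speed; a pose out of reach is approached as far as the arm can. A call is refused whole if a number of a shift passes 1 or a number of a turn 1, either way. A call with a gripper value outside its range is refused whole. The fingers move at their own pace and stop on an object; FORCE is the grip in N (left out, the last holds). Time passes only in rows, so rows that do not move let the fingers close. It gives the time, the measured TCP pose, the force, the opening and the grip force at its end, in the units of the state.
- r.read_state(): the state, without advancing time (a new reading comes with each control period).
- r.snapshot(name): name is "side" or "top"; returns a dict with "frame" (384x512x3 uint8, red, green, blue), "depth" (384x512 float32, m along the optical axis (not along the pixel's ray), 0 where there is no reading), "K" (3x3 intrinsics, pixels), "k1" (the pictures are not rectified: a ray, as slopes to the right and down, at radius r is drawn at 1 + k1 r^2 times it, then the intrinsics apply), "R" (3x3) and "t" (3): a world point X has camera coordinates R X + t. Camera axes: x right, y down, z forward; pixel columns grow to the right and rows downward; lengths in m; the calibration is good to about 2 mm. A picture is of the moment at which its call begins.
- r.job_done(): hands the job in; it is judged then, once.
Trained networks look in a picture, given as the dict that the camera call returned (one of the last four; its "shot" number tells which), for a name from the list of things; names that differ only in an ending like _2 or _b are one class to them, and where a whole thing is asked for, a point or a joint stands for the part that bears it (a point fixed in the world has none). Each returns a list of dicts, best first, with "p" (0 to 1); they miss things now and then, are a little off and sometimes report something else, mostly with a low value. They report only what shows in the picture. A call takes as long as a camera call. They do not tell look-alikes from the thing itself.
- r.find_in(query, picture): "box" ([centre column, centre row, width, height] in pixels, round what is visible of it).
- r.tip_of(query, picture): "at" ([column, row] in pixels: a listed point, or the origin of a listed thing).
The state is a dict: "clock": time; "joints": joint angles; "dq": joint speeds; "joint_torque": joint torques, N m; "position": TCP position; "ee_rot": TCP orientation; "force": force on the tool from outside, world axes, zero at the start; "moment": the same for the moment, N m; "finger_gap": finger opening in m; "finger_force": force on a finger pad.
Only numpy, scipy, OpenCV 4.12 (cv2) and the standard library are available. Lean on these libraries where they do the work, as an engineer would, in place of code of your own. Each camera call takes 0.05 s, during which the arm holds its last target. There are 200 camera calls.

TASK

Swing the door of the small white bench cabinet wide open by its handle, to about a right angle, and stand the larger of the two small brown reagent bottles (the one with the black cap) upright in the empty place of the rack on the inside of the door. Then shut the door fully with both bottles still standing in the rack. Leave the other brown bottle and the glass beaker where they stand.

Things in the scene. Friction and masses are not known exactly. Their poses are not given: they have to be found in the camera images.
- door (a joint): Hinge of the cabinet door, rad: 0 = shut (stop; the start), grows as it opens towards the robot, 1.57 = right angle, stop at 1.9. Upright axis at the cabinet's left front edge (seen from the robot): it turns clockwise from above as it opens. It stays where it is left (friction about 0.25 N m, no catch, no spring).
- cabinet: Small white steel cabinet fixed to the worktop, 240 wide (y), 150 deep (x), 180 high; place and yaw vary. Origin: middle of the lower front edge, at worktop height; +x points into the cabinet, +y to the left (hinge) side, z up. The door covers the whole front: panel 16 thick, 236 wide, its top 178 above the worktop.
- hinge (a point): Point on the door's hinge axis, 175 mm above the worktop; the panel's inner face contains this axis. Its axes turn with the door: -y runs along the door from hinge to free edge, -x out of the outer face, +x out of the inner (rack) face, z up. Shut, the axes are the cabinet's.
- handle: Door handle: upright round steel bar, 12 mm diameter, 120 long, its axis 45 mm in front of the door's outer face and 205 mm from the hinge along the door. Origin: centre of the bar's top end, 175 mm above the worktop. Standoffs 8 mm thick join it to the door 60 and 103 mm below the top, so the upper 55 mm can be gripped from above. Axes as hinge.
- free_place (a point): Middle of the floor of the empty rack place on the door's inside, 168 mm from the hinge, 31 mm from the inner face, floor 55 mm above the worktop. The place is 86 mm long (along the door) by 62 wide, between the inner face and a 4 mm lip; lip, ends and divider stand 35 mm above the floor, the door's top 123 mm above it. Open at the top; in the cabinet when shut. Axes as hinge.
- taken_place (a point): Centre of the floor of the other rack place, of equal size and height, 77 mm from the hinge; the white bottle stands in it. Axes as hinge.
- bottle: The bottle to put away: brown reagent bottle with black cap, 48 mm diameter, 105 high (body solid up to 94), 0.1 to 0.21 kg, standing on the worktop. Origin: centre of its underside, z up its axis. It may be gripped across the body.
- small_bottle: Bystander: smaller brown bottle with pale cap, 40 mm diameter, 88 high; origin under its centre, z up. The two brown bottles and the beaker swap places from start to start.
- beaker: Bystander: glass beaker, 65 mm over the spout, 80 high; origin under its centre, z up.
- rack_bottle: White plastic bottle with cap, 48 mm diameter, 112 high, 0.12 kg, loose in the rack place near the hinge; origin under its centre, z up. It rides on the door.
Not all that is in view belongs to the job. Leave any green, red or yellow look-alike of the bottle alone.

How it is judged:
On the way, in this order (a step that is already met when the one before it is completed fails the run):
1. the door is drawn open by the handle: past 0.15 rad with the fingers on the handle (value of joint door above 0.15 rad and contact force between the fingers and handle above 0.2 N), for 0.05 s.
2. the door has been swung open to more than 1.2 rad (value of joint door above 1.2 rad), for 0.2 s.
3. the bottle stands upright in the empty rack place, let go (horizontal distance between bottle and free_place below 0.032 m and z of bottle in the frame of free_place between -0.008 and 0.012 m and angle between bottle's own z axis and vertical below 0.15 rad and contact force between the fingers and bottle below 0.1 N), for 0.2 s.
At the end, for the whole second after the job is handed in: The door is shut (joint under 0.05 rad). The brown bottle is at rest in the rack place near the free edge and the white bottle in the one near the hinge, each upright (tilt under 0.15 rad), its underside within 32 mm of the middle of its place and on the rack floor (8 mm below to 12 mm above) (value of joint door below 0.05 rad and linear speed of bottle below 0.02 m/s and horizontal distance between bottle and free_place below 0.032 m and z of bottle in the frame of free_place between -0.008 and 0.012 m and angle between each of bottle, rack_bottle's own z axis and vertical below 0.15 rad and horizontal distance between rack_bottle and taken_place below 0.032 m and z of rack_bottle in the frame of taken_place between -0.008 and 0.012 m); the robot touches nothing.
It fails at once if the smaller brown bottle or the beaker is pushed more than 40 mm away or tipped (distance of any of small_bottle, beaker from where it was at the start of the episode above 0.04 m or angle between any of small_bottle, beaker's own z axis and vertical above 0.5 rad).
It also fails if it takes over 69 s, if anything falls off the work surface, if the arm or the gripper's body presses on something with over 40 N, if the wrist force passes 120 N, or if a joint passes its speed limit or range.

## Working session

There is one attempt and no reset: what is moved stays moved. The work goes in short steps, Python scripts to look and compute and a shell command to move; the robot and the scene stay as the last step left them, time stands still between calls to the robot, and variables do not carry over. Pictures are saved under pics/ and viewed, at most 10 in all, crops included, and the job is handed in when it is done.

```bash
mkdir -p pics; cat > h.py <<'E'
import numpy as np, cv2
from cell import r
from scipy.spatial.transform import Rotation as Ro
def snap(n,name=None):
    s=r.snapshot(n)
    if name: cv2.imwrite('pics/'+name,s['frame'][:,:,::-1])
    return s
def ray(s,u,v):
    K=s['K'];x=(u-K[0,2])/K[0,0];y=(v-K[1,2])/K[1,1];a,b=x,y
    for _ in range(20):
        f=1+s['k1']*(a*a+b*b);a,b=x/f,y/f
    return np.array([a,b,1.])
def at_depth(s,u,v,d=None):
    if d is None:
        w=s['depth'][int(v)-2:int(v)+3,int(u)-2:int(u)+3];w=w[w>0]
        if not len(w): return None
        d=np.median(w)
    return s['R'].T@(ray(s,u,v)*d-s['t'])
def at_z(s,u,v,z):
    o=-s['R'].T@s['t'];d=s['R'].T@ray(s,u,v)
    return o+d*(z-o[2])/d[2]
def proj(s,X):
    c=s['R']@np.array(X)+s['t'];a=c[:2]/c[2];a=a*(1+s['k1']*(a@a));return a*[s['K'][0,0],s['K'][1,1]]+s['K'][:2,2]
E
python3 - <<'E'
from h import *
np.set_printoptions(precision=3,suppress=True)
Z=dict(hinge=.175,handle=.175,bottle=0,small_bottle=0,beaker=0,rack_bottle=.055,free_place=.055,cabinet=0)
P=[]
for n in('top','side'):
    s=snap(n);P.append(s['frame']);print(n,'cam',-s['R'].T@s['t'])
    for q in Z:
        for d in r.tip_of(q,s)[:3]: print(q,round(d['p'],2),np.array(d['at']),at_z(s,*d['at'],Z[q]))
        if 'bottle' in q or q=='beaker':print('   box',[(round(d['p'],2),np.round(d['box'])) for d in r.find_in(q,s)[:4]])
cv2.imwrite('pics/a.png',cv2.resize(np.vstack(P),(400,600))[:,:,::-1])
for p,n in zip(P,'ts'): cv2.imwrite(f'pics/{n}0.png',p[:,:,::-1])
print(r.read_state())
E
```

```text
top cam [ 0.403 -0.031  1.486]
hinge 0.64 [174.5 156.6] [0.659 0.23  0.175]
handle 0.59 [241.1 175. ] [0.61  0.032 0.175]
bottle 0.75 [306.9 251.9] [ 0.391 -0.181  0.   ]
bottle 0.74 [279.7 220.6] [ 0.49 -0.09  0.  ]
bottle 0.72 [271.9 248.4] [ 0.4   -0.067  0.   ]
   box [(0.68, array([278., 250.,  16.,  11.])), (0.56, array([309., 254.,  14.,  18.])), (0.53, array([308., 193.,  17.,  19.])), (0.51, array([279., 221.,  10.,  16.]))]
small_bottle 0.72 [342.7 193.4] [ 0.585 -0.295  0.   ]
   box [(0.73, array([341., 193.,  15.,  12.]))]
beaker 0.57 [353.3 229.9] [ 0.466 -0.332  0.   ]
   box [(0.65, array([358., 228.,  24.,  18.]))]
   box []
free_place 0.79 [225.5 154.8] [0.692 0.09  0.055]
free_place 0.5 [171. 157.] [0.681 0.265 0.055]
cabinet 0.62 [217.9 163.2] [0.675 0.119 0.   ]
side cam [0.385 0.52  1.052]
hinge 0.89 [167.9 285.7] [0.659 0.247 0.175]
handle 0.73 [217.8 206. ] [0.619 0.036 0.175]
bottle 0.89 [310.5 220.5] [ 0.41  -0.083  0.   ]
bottle 0.75 [328.4 190.4] [ 0.381 -0.191  0.   ]
bottle 0.75 [285.  212.5] [ 0.482 -0.089  0.   ]
   box [(0.96, array([285., 204.,  20.,
[... 327 characters left out ...]
box [(0.84, array([312., 137.,  22.,  33.]))]
rack_bottle 0.48 [218.9 208.7] [ 0.646 -0.023  0.055]
   box [(0.38, array([310., 136.,  21.,  33.]))]
free_place 0.66 [184.7 241.3] [0.699 0.09  0.055]
cabinet 0.87 [194.6 267.4] [0.666 0.129 0.   ]
{'clock': 1.3, 'joints': array([ 1.126,  0.15 ,  1.437,  0.   ,  1.554, -0.134]), 'dq': array([-0.   , -0.   ,  0.   , -0.   , -0.002, -0.   ]), 'joint_torque': array([  0.002, -71.279, -57.105,  -0.   ,   0.001,   0.   ]), 'position': array([0.176, 0.547, 0.242]), 'ee_rot': array([-0.   ,  0.155,  0.988, -0.   ]), 'force': array([0.106, 0.41 , 0.133]), 'moment': array([ 0.014, -0.043,  0.034]), 'finger_force': 0.0, 'finger_gap': 0.08544266859272105}
```

View pics/t0.png

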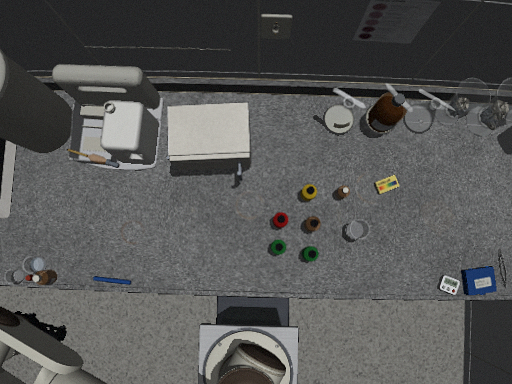

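View pics/s0.png

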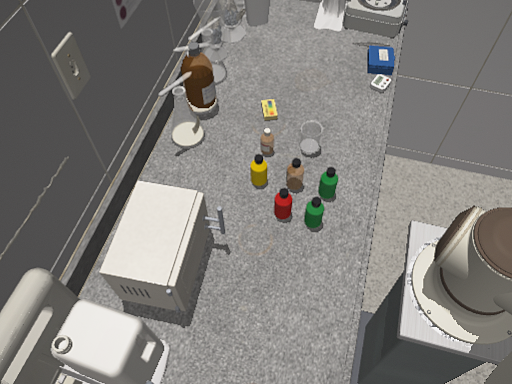

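Top view: the cabinet is at (208,135) with its handle at (239,172). Side view: the handle is at (221,218).
Candidates for the bottle, in top-view pixels:
- brown with black cap (312,224)
- small brown with pale cap (343,193)
- yellow (309,191)
- red (281,220)
- greens (278,247) and (310,254)
- large brown jug (385,112)

By the description I choose (312,224), which is (296,176) in the side view.

```bash
python3 - <<'E'
from h import *
np.set_printoptions(precision=4,suppress=True)
s=snap('side');t=snap('top')
c=np.hstack([cv2.resize(s['frame'][120:240,200:350],(450,360),interpolation=2),cv2.resize(t['frame'][145:265,230:380],(450,360),interpolation=2)])
cv2.imwrite('pics/crop.png',cv2.resize(c[:,:,::-1],(800,320)))
def cloud(s):
    v,u=np.mgrid[0:384,0:512]
    X=np.array([at_depth(s,a,b,d) if d>0 else [9,9,9] for a,b,d in zip(u.ravel(),v.ravel(),s['depth'].ravel())])
    return X
for n,s_ in(('top',t),('side',s)):
    X=cloud(s_);np.save(n+'.npy',X)
    # cabinet top
    m=(X[:,2]>.165)&(X[:,2]<.195)&(X[:,0]>.55)&(X[:,0]<.9)&(X[:,1]>-.03)&(X[:,1]<.32)
    p=X[m];print(n,'top z',np.median(p[:,2]),len(p),cv2.minAreaRect(p[:,:2].astype(np.float32)), cv2.boxPoints(cv2.minAreaRect(p[:,:2].astype(np.float32))))
    # objects
    for nm,x,y in(('bottle',.48,-.19),('red',.49,-.09),('yel',.585,-.18),('g1',.40,-.08),('g2',.385,-.19),('small',.585,-.29),('beaker',.466,-.34),('handle',.615,.034)):
        m=(np.hypot(X[:,0]-x,X[:,1]-y)<.045)&(X[:,2]>.03)&(X[:,2]<.25);p=X[m]
        if len(p): 
            q=p[p[:,2]>p[:,2].max()-.02];print(n,nm,len(p),'zmax',p[:,2].max(),'topmean',q.mean(0),'ext',p.min(0),p.max(0))
E
```

```text
top top z 0.18112796670046336 4655 ((0.7453093528747559, 0.1704910397529602), (0.33866235613822937, 0.221981480717659), 79.13202667236328) [[ 0.6044  0.0251]
 [ 0.8224 -0.0167]
 [ 0.8862  0.3159]
 [ 0.6682  0.3577]]
top bottle 194 zmax 0.1141144315434667 topmean [ 0.4794 -0.189   0.1056] ext [ 0.4567 -0.2104  0.0322] [ 0.5001 -0.166   0.1141]
top red 185 zmax 0.1118758318529016 topmean [ 0.4893 -0.0875  0.1059] ext [ 0.4662 -0.11    0.0486] [ 0.5104 -0.066   0.1119]
top yel 200 zmax 0.11305317797887846 topmean [ 0.58   -0.1758  0.1061] ext [ 0.5561 -0.1993  0.0319] [ 0.604  -0.1526  0.1131]
top g1 176 zmax 0.11283647879386464 topmean [ 0.4057 -0.0825  0.1066] ext [ 0.3857 -0.1055  0.0325] [ 0.4262 -0.0592  0.1128]
top g2 198 zmax 0.11328322602268469 topmean [ 0.3881 -0.1838  0.1054] ext [ 0.3664 -0.2051  0.0311] [ 0.4103 -0.1612  0.1133]
top small 139 zmax 0.09879407269824175 topmean [ 0.5851 -0.2867  0.0886] ext [ 0.5652 -0.3057  0.0311] [ 0.6018 -0.2671  0.0988]
top beaker 173 zmax 0.08933583117144682 topmean [ 0.4698 -0.3409  0.0796] ext [ 0.4381 -0.3653  0.0301] [ 0.4974 -0.3042 
[... 659 characters left out ...]
0.1024] ext [ 0.5588 -0.1967  0.0301] [ 0.6057 -0.1531  0.1102]
side g1 392 zmax 0.10869068736550871 topmean [ 0.4064 -0.082   0.1025] ext [ 0.3832 -0.104   0.0302] [ 0.4301 -0.0592  0.1087]
side g2 372 zmax 0.10914925176838322 topmean [ 0.3879 -0.1824  0.1022] ext [ 0.3651 -0.2013  0.0301] [ 0.4115 -0.1604  0.1091]
side small 220 zmax 0.09244241355654627 topmean [ 0.5866 -0.2851  0.0849] ext [ 0.5681 -0.3038  0.0301] [ 0.6067 -0.2663  0.0924]
side beaker 459 zmax 0.08422311133952277 topmean [ 0.4685 -0.3376  0.0742] ext [ 0.4381 -0.3699  0.03  ] [ 0.4985 -0.3028  0.0842]
side handle 233 zmax 0.17635218976222916 topmean [0.615  0.0418 0.1692] ext [0.6098 0.0351 0.0574] [0.6597 0.0474 0.1764]
```

View pics/crop.png

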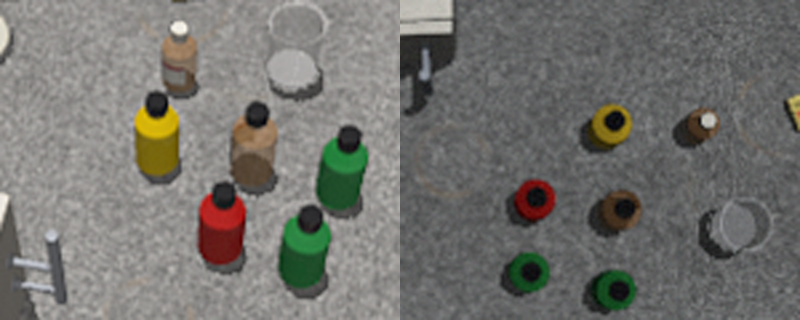

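Crop: the brown, black-capped bottle is clear at (253,150), between yellow, red and the greens, and the measured position (0.480,-0.188) fits its size. Next I refine the cabinet yaw and the handle.

```bash
python3 - <<'E'
from h import *
np.set_printoptions(precision=4,suppress=True)
for n in('top','side'):
    X=np.load(n+'.npy')
    m=(X[:,2]>.172)&(X[:,2]<.19)&(X[:,0]>.63)&(X[:,0]<.86)&(X[:,1]>0)&(X[:,1]<.27);p=X[m]
    print(n,cv2.minAreaRect(p[:,:2].astype(np.float32)));L=[]
    for y in np.arange(.05,.225,.01):
        q=p[abs(p[:,1]-y)<.006]; L.append((y,q[:,0].min(),q[:,0].max()))
    L=np.array(L);print('front',np.polyfit(L[:,0],L[:,1],1),'back',np.polyfit(L[:,0],L[:,2],1), L[[0,5,10,15]])
    # outer face of door
    m=(X[:,2]>.03)&(X[:,2]<.165)&(X[:,0]>.63)&(X[:,0]<.70)&(X[:,1]>.06)&(X[:,1]<.22);q=X[m]
    if len(q)>20:print('face',len(q),np.polyfit(q[:,1],q[:,0],1))
    m=(np.hypot(X[:,0]-.615,X[:,1]-.0405)<.016)&(X[:,2]>.08)&(X[:,2]<.19);q=X[m];print('bar',len(q),np.median(q,0),q.min(0),q.max(0))
E
```

```text
top ((0.7372819781303406, 0.13387377560138702), (0.16995283961296082, 0.24260392785072327), 4.0443115234375)
front [-0.0723  0.6625] back [-0.0688  0.8294] [[0.05   0.6588 0.8252]
 [0.1    0.6546 0.8229]
 [0.15   0.6514 0.8193]
 [0.2    0.6491 0.8155]]
face 422 [-0.0768  0.6633]
bar 33 [0.6114 0.0392 0.157 ] [0.6076 0.0354 0.0836] [0.6304 0.0455 0.1827]
side ((0.7375751733779907, 0.13401035964488983), (0.16734470427036285, 0.2420598417520523), 4.237913131713867)
front [-0.0729  0.6639] back [-0.0758  0.8305] [[0.05   0.6599 0.8273]
 [0.1    0.6564 0.823 ]
 [0.15   0.6528 0.8182]
 [0.2    0.649  0.8157]]
face 915 [-0.0705  0.6638]
bar 126 [0.6149 0.0439 0.1318] [0.6098 0.0351 0.0808] [0.6307 0.0474 0.1764]
```

```bash
cat >> h.py <<'E'
PSI=.0725; H=np.array([.6619,.2489])
def door(th,x,y):
    a=PSI-th;c,s=np.cos(a),np.sin(a);return H+[c*x-s*y,s*x+c*y]
def pose():
    s=r.read_state();M=Ro.from_quat(s['ee_rot'],scalar_first=True).as_matrix();return s,M
def to(xyz,yaw=None):
    s,M=pose();y0=np.arctan2(M[1,1],M[0,1]);d=np.array(xyz)-s['position']
    o='z=%s'%np.round(M[:,2],3)
    if yaw is not None:
        t=(y0-yaw);o+=' turn units %.2f'%np.degrees(t/np.radians(1)*np.radians(1)/5) if 0 else ' turn units %.2f'%(np.degrees(t)/5)
        c,si=np.cos(yaw),np.sin(yaw);M2=np.array([[-si,c,0],[c,si,0],[0,0,-1.]]);print(o,'units after turn',np.round(M2.T@d/.025,2))
    print('t',s['clock'],'pos',np.round(s['position'],4),'yaw',round(y0,3),'gap',round(s['finger_gap'],3),'F',np.round(s['force'],1),'ff',round(s['finger_force'],1),'| now units',np.round(M.T@d/.025,2))
E
python3 -m inch '[{"fingers":0.6,"dp":[0,0,0],"dr":[0,0,-0.88]},{"fingers":0.6,"dp":[0,0,0],"dr":[0,0,-0.88]},{"fingers":0.6,"dp":[0,0,0],"dr":[0,0,-0.88]},{"fingers":0.6,"dp":[0,0,0],"dr":[0,0,-0.88]},{"fingers":0.6,"dp":[0,0,0],"dr":[0,0,-0.88]},{"fingers":0.6,"dp":[-0.73,-0.98,0],"dr":[0,0,0]},{"fingers":0.6,"dp":[-0.73,-0.98,0],"dr":[0,0,0]},{"fingers":0.6,"dp":[-0.73,-0.98,0],"dr":[0,0,0]},{"fingers":0.6,"dp":[-0.73,-0.98,0],"dr":[0,0,0]},{"fingers":0.6,"dp":[-0.73,-0.98,0],"dr":[0,0,0]},{"fingers":0.6,"dp":[-0.73,-0.98,0],"dr":[0,0,0]},{"fingers":0.6,"dp":[-0.73,-0.98,0],"dr":[0,0,0]}]' 60
python3 -c "
from h import *
to([*door(0,-.061,-.205),.242],1.643)"
```

```text
clock: 2.4
position: [0.3165, 0.3845, 0.2424]
ee_rot: [0.0, -0.037, 0.999, 0.0]
force: [-0.1, 0.3, 0.9]
finger_gap: 0.0509
finger_force: 0.0
z=[ 0.  0. -1.] turn units 0.01 units after turn [-10.95 -14.61   0.02]
t 2.4 pos [0.3165 0.3845 0.2424] yaw 1.644 gap 0.051 F [-0.1  0.3  0.9] ff 0.0 | now units [-10.94 -14.62   0.02]
```

```bash

python3 -m inch '[{"fingers":0.6,"dp":[-0.73,-0.98,0],"dr":[0,0,0]},{"fingers":0.6,"dp":[-0.73,-0.98,0],"dr":[0,0,0]},{"fingers":0.6,"dp":[-0.73,-0.98,0],"dr":[0,0,0]},{"fingers":0.6,"dp":[-0.73,-0.98,0],"dr":[0,0,0]},{"fingers":0.6,"dp":[-0.73,-0.98,0],"dr":[0,0,0]},{"fingers":0.6,"dp":[-0.73,-0.98,0],"dr":[0,0,0]},{"fingers":0.6,"dp":[-0.73,-0.98,0],"dr":[0,0,0]},{"fingers":0.6,"dp":[-0.73,-0.98,0],"dr":[0,0,0]},{"fingers":0.6,"dp":[-0.73,-0.98,0],"dr":[0,0,0]},{"fingers":0.6,"dp":[-0.73,-0.98,0],"dr":[0,0,0]},{"fingers":0.6,"dp":[-0.73,-0.95,0],"dr":[0,0,0]},{"fingers":0.6,"dp":[-0.7,-0.9,0],"dr":[0,0,0]}]' >/dev/null
python3 -m inch '[{"fingers":0.6,"dp":[-0.73,-0.98,0],"dr":[0,0,0]},{"fingers":0.6,"dp":[-0.73,-0.98,0],"dr":[0,0,0]},{"fingers":0.6,"dp":[0,0,0],"dr":[0,0,0]}]' >/dev/null
python3 -c "
from h import *
to([*door(0,-.061,-.205),.146],1.643)"
```

```text
z=[-0.    -0.001 -1.   ] turn units -0.02 units after turn [-0.69 -0.9   3.82]
t 3.65 pos [0.5971 0.0612 0.2415] yaw 1.641 gap 0.051 F [0.2 0.4 0.1] ff 0.0 | now units [-0.69 -0.89  3.82]
```

```bash

python3 -m inch '[{"fingers":0.6,"dp":[-0.69,-0.9,0],"dr":[0,0,0]},{"fingers":0.6,"dp":[0,0,0],"dr":[0,0,0]},{"fingers":0.6,"dp":[0,0,0.8],"dr":[0,0,0]},{"fingers":0.6,"dp":[0,0,0.8],"dr":[0,0,0]},{"fingers":0.6,"dp":[0,0,0.8],"dr":[0,0,0]},{"fingers":0.6,"dp":[0,0,0.8],"dr":[0,0,0]},{"fingers":0.6,"dp":[0,0,0.6],"dr":[0,0,0]},{"fingers":0,"dp":[0,0,0],"dr":[0,0,0]},{"fingers":0,"dp":[0,0,0],"dr":[0,0,0]},{"fingers":0,"dp":[0,0,0],"dr":[0,0,0]},{"fingers":0,"dp":[0,0,0],"dr":[0,0,0]},{"fingers":0,"dp":[0,0,0],"dr":[0,0,0]}]' 60 >/dev/null
python3 -c "
from h import *
to([*door(0,-.061,-.205),.146],1.643)
s=snap('side','grip.png');p=proj(s,pose()[0]['position']).astype(int);f=s['frame'][p[1]-60:p[1]+60,p[0]-60:p[0]+60]
cv2.imwrite('pics/grip.png',cv2.resize(f,(480,480),interpolation=2)[:,:,::-1])"
```

```text
z=[-0.001 -0.007 -1.   ] turn units -0.01 units after turn [-0.1   0.01  0.1 ]
t 4.65 pos [0.6133 0.0395 0.1485] yaw 1.642 gap 0.011 F [ -8.  -38.4  -1.3] ff 59.0 | now units [-0.1   0.01  0.1 ]
```

View pics/grip.png

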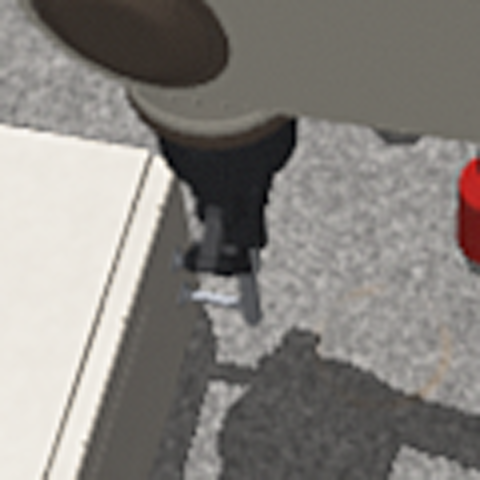

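Gripped on the bar: finger gap 11 mm, bar between the pads at (215,270) in the crop. I'll ease the sideways load, then open in small arcs.

```bash

python3 -m inch '[{"fingers":0,"dp":[0,-0.06,0],"dr":[0,0,0]},{"fingers":0,"dp":[0,0,0],"dr":[0,0,0]}]' 40
python3 -m inch '[{"fingers":0,"dp":[0.355,0.114,0],"dr":[0,0,0.5]},{"fingers":0,"dp":[0.355,0.114,0],"dr":[0,0,0.5]},{"fingers":0,"dp":[0.355,0.114,0],"dr":[0,0,0.5]},{"fingers":0,"dp":[0.355,0.114,0],"dr":[0,0,0.5]}]'
python3 -c "
from h import *
to([*door(np.radians(10),-.061,-.205),.146],1.643-np.radians(10))"
```

```text
clock: 4.87
position: [0.6136, 0.0394, 0.1485]
ee_rot: [-0.0, -0.036, 0.999, -0.002]
force: [-5.2, -25.9, -2.9]
finger_gap: 0.0106
finger_force: 58.6
clock: 5.2
position: [0.5776, 0.0511, 0.1485]
ee_rot: [0.0, 0.053, 0.999, -0.002]
force: [-5.2, -19.8, -2.4]
finger_gap: 0.0107
finger_force: 58.4
z=[ 0.    -0.004 -1.   ] turn units -0.03 units after turn [-0.11  0.01  0.1 ]
t 5.2 pos [0.5776 0.0511 0.1485] yaw 1.466 gap 0.011 F [ -5.2 -19.8  -2.4] ff 58.4 | now units [-0.11  0.01  0.1 ]
```

```bash

python3 -m inch '[{"fingers":0,"dp":[0.355,0.114,0],"dr":[0,0,0.5]},{"fingers":0,"dp":[0.355,0.114,0],"dr":[0,0,0.5]},{"fingers":0,"dp":[0.355,0.114,0],"dr":[0,0,0.5]},{"fingers":0,"dp":[0.355,0.114,0],"dr":[0,0,0.5]},{"fingers":0,"dp":[0.355,0.114,0],"dr":[0,0,0.5]},{"fingers":0,"dp":[0.355,0.114,0],"dr":[0,0,0.5]},{"fingers":0,"dp":[0.355,0.114,0],"dr":[0,0,0.5]},{"fingers":0,"dp":[0.355,0.114,0],"dr":[0,0,0.5]},{"fingers":0,"dp":[0.355,0.114,0],"dr":[0,0,0.5]},{"fingers":0,"dp":[0.355,0.114,0],"dr":[0,0,0.5]},{"fingers":0,"dp":[0.355,0.114,0],"dr":[0,0,0.5]},{"fingers":0,"dp":[0.355,0.114,0],"dr":[0,0,0.5]}]'
python3 -c "
from h import *
to([*door(np.radians(40),-.061,-.205),.146],1.643-np.radians(40))"
```

```text
clock: 6.2
position: [0.4898, 0.1204, 0.1485]
ee_rot: [0.0, 0.309, 0.951, -0.0]
force: [-1.1, -3.8, -4.2]
finger_gap: 0.0102
finger_force: 58.0
z=[ 0.001 -0.001 -1.   ] turn units -0.02 units after turn [-0.13 -0.    0.1 ]
t 6.2 pos [0.4898 0.1204 0.1485] yaw 0.943 gap 0.01 F [-1.1 -3.8 -4.2] ff 58.0 | now units [-0.13 -0.    0.1 ]
```

```bash

python3 -m inch '[{"fingers":0,"dp":[0.355,0.114,0],"dr":[0,0,0.5]},{"fingers":0,"dp":[0.355,0.114,0],"dr":[0,0,0.5]},{"fingers":0,"dp":[0.355,0.114,0],"dr":[0,0,0.5]},{"fingers":0,"dp":[0.355,0.114,0],"dr":[0,0,0.5]},{"fingers":0,"dp":[0.355,0.114,0],"dr":[0,0,0.5]},{"fingers":0,"dp":[0.355,0.114,0],"dr":[0,0,0.5]},{"fingers":0,"dp":[0.355,0.114,0],"dr":[0,0,0.5]},{"fingers":0,"dp":[0.355,0.114,0],"dr":[0,0,0.5]},{"fingers":0,"dp":[0.355,0.114,0],"dr":[0,0,0.5]},{"fingers":0,"dp":[0.355,0.114,0],"dr":[0,0,0.5]}]'
python3 -m inch '[{"fingers":0,"dp":[0.355,0.114,0],"dr":[0,0,0.5]},{"fingers":0,"dp":[0.355,0.114,0],"dr":[0,0,0.5]},{"fingers":0,"dp":[0.355,0.114,0],"dr":[0,0,0.5]},{"fingers":0,"dp":[0.355,0.114,0],"dr":[0,0,0.5]},{"fingers":0,"dp":[0.355,0.114,0],"dr":[0,0,0.5]},{"fingers":0,"dp":[0.355,0.114,0],"dr":[0,0,0.5]},{"fingers":0,"dp":[0.355,0.114,0],"dr":[0,0,0.5]},{"fingers":0,"dp":[0.355,0.114,0],"dr":[0,0,0.5]},{"fingers":0,"dp":[0.355,0.114,0],"dr":[0,0,0.5]},{"fingers":0,"dp":[0.355,0.114,0],"dr":[0,0,0.5]},{"fingers":0,"dp":[0,0,0],"dr":[0,0,0]}]'
python3 -c "
from h import *
to([*door(np.radians(90),-.061,-.205),.146],1.643-np.radians(90))"
```

```text
clock: 7.03
position: [0.452, 0.2049, 0.1485]
ee_rot: [0.001, 0.507, 0.862, 0.001]
force: [14.5, 1.4, -12.7]
finger_gap: 0.0102
finger_force: 57.2
clock: 7.95
position: [0.4533, 0.2975, 0.1485]
ee_rot: [0.002, 0.682, 0.731, 0.002]
force: [21.2, -4.0, -12.1]
finger_gap: 0.0106
finger_force: 57.5
z=[ 0.006  0.    -1.   ] turn units -0.03 units after turn [-0.1  -0.02  0.1 ]
t 7.95 pos [0.4533 0.2975 0.1485] yaw 0.07 gap 0.011 F [ 21.2  -4.  -12.1] ff 57.5 | now units [-0.1  -0.02  0.1 ]
```

```bash

python3 -m inch '[{"fingers":0.5,"dp":[0,0,0],"dr":[0,0,0]},{"fingers":0.5,"dp":[0,0,0],"dr":[0,0,0]},{"fingers":0.5,"dp":[0,0,0],"dr":[0,0,0]},{"fingers":0.5,"dp":[0,0,0],"dr":[0,0,0]},{"fingers":0.5,"dp":[0,0,-0.6],"dr":[0,0,0]},{"fingers":0.5,"dp":[0,0,-0.9],"dr":[0,0,0]},{"fingers":0.5,"dp":[0,0,-0.9],"dr":[0,0,0]},{"fingers":0.5,"dp":[0,0,-0.9],"dr":[0,0,0]},{"fingers":0.5,"dp":[0,0,-0.9],"dr":[0,0,0]},{"fingers":0.8,"dp":[-0.97,0,0],"dr":[0,0,0]},{"fingers":0.8,"dp":[-0.97,0,0],"dr":[0,0,0]},{"fingers":0.8,"dp":[-0.97,0,0],"dr":[0,0,0]}]'
python3 -m inch '[{"fingers":0.8,"dp":[-0.97,0,0],"dr":[0,0,0]},{"fingers":0.8,"dp":[-0.97,0,0],"dr":[0,0,0]},{"fingers":0.8,"dp":[-0.97,0,0],"dr":[0,0,0]},{"fingers":0.8,"dp":[-0.97,0,0],"dr":[0,0,0]},{"fingers":0.8,"dp":[-0.97,0,0],"dr":[0,0,0]},{"fingers":0.8,"dp":[-0.97,0,0],"dr":[0,0,0]},{"fingers":0.8,"dp":[-0.97,0,0],"dr":[0,0,0]},{"fingers":0.8,"dp":[-0.97,0,0],"dr":[0,0,0]},{"fingers":0.8,"dp":[-0.97,0,0],"dr":[0,0,0]},{"fingers":0.8,"dp":[-0.97,0,0],"dr":[0,0,0]},{"fingers":0.8,"dp":[-0.97,0,0],"dr":[0,0,0]},{"fingers":0.8,"dp":[-0.97,0,0],"dr":[0,0,0]}]' >/dev/null
python3 - <<'E'
from h import *
np.set_printoptions(precision=4,suppress=True)
to([.480,-.188,.071],.07)
X=np.load('side.npy')
m=(np.hypot(X[:,0]-.48,X[:,1]+.188)<.04)
for z in np.arange(.05,.11,.008):
    q=X[m&(abs(X[:,2]-z)<.005)]; print(round(z,3),len(q),q.min(0)[:2],q.max(0)[:2])
s=snap('side','open.png');t=snap('top','opent.png')
for S in(t,s):
    for q,z in dict(hinge=.175,handle=.175,rack_bottle=.055,free_place=.055,taken_place=.055,bottle=0).items():
        for d in r.tip_of(q,S)[:1]:
            w=at_z(S,*d['at'],z); print(q,round(d['p'],2),d['at'],w[:2])
E
```

```text
clock: 8.95
position: [0.4558, 0.2236, 0.253]
ee_rot: [0.0, 0.68, 0.733, 0.0]
force: [0.1, 0.6, 0.4]
finger_gap: 0.0682
finger_force: 0.0
z=[ 0.001 -0.    -1.   ] turn units 0.04 units after turn [-4.83 -0.22  7.27]
t 9.95 pos [ 0.4771 -0.0672  0.2528] yaw 0.073 gap 0.068 F [0.6 0.9 1.1] ff 0.0 | now units [-4.83 -0.24  7.28]
0.05 39 [ 0.459  -0.1897] [ 0.5058 -0.1666]
0.058 35 [ 0.4586 -0.1914] [ 0.5012 -0.1666]
0.066 51 [ 0.4588 -0.2089] [ 0.5049 -0.1666]
0.074 92 [ 0.459  -0.2069] [ 0.5035 -0.1679]
0.082 64 [ 0.4649 -0.2004] [ 0.5001 -0.1708]
0.09 14 [ 0.4716 -0.1893] [ 0.4897 -0.1785]
0.098 24 [ 0.4702 -0.1971] [ 0.4903 -0.1785]
0.106 51 [ 0.4703 -0.2001] [ 0.493  -0.1787]
hinge 0.93 [169.1, 151.3] [0.6746 0.2465]
handle 0.41 [145.2, 227.7] [0.4484 0.3051]
rack_bottle 0.82 [186.3, 188.6] [0.5804 0.2106]
free_place 0.95 [188.0, 219.9] [0.4813 0.2007]
taken_place 0.71 [186.6, 187.5] [0.5839 0.2098]
bottle 0.72 [184.7, 219.6] [0.4849 0.2205]
hinge 0.8 [170.3, 284.5] [0.6553 0.2436]
handle 0.56 [257.5, 334.3] [0.4533 0.2935]
rack_bottle 0.71 [211.5, 299.0] [0.5868 0.2132]
free_place 0.57 [246.9, 307.5] [0.5021 0.2106]
taken_place 0.98 [212.2, 300.0] [0.5845 0.215 ]
bottle 0.79 [260.1, 177.7] [ 0.5782 -0.1829]
```

View pics/open.png

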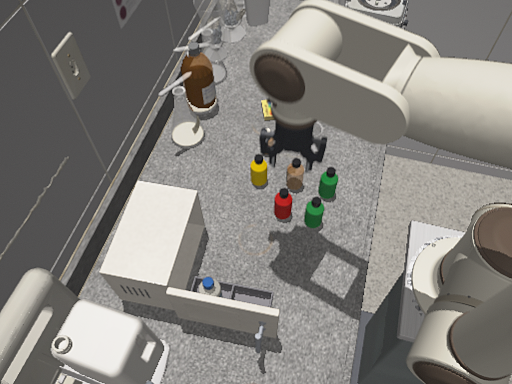

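The picture shows the door at about a right angle. The white bottle (blue cap) is in the hinge-side place at (208,288) and the empty place is near (247,298). Now I pick the brown bottle, gripping high on the cylinder so the gripper body clears the door top later.

```bash

python3 -m inch '[{"fingers":0.8,"dp":[-0.97,-0.05,0],"dr":[0,0,0]},{"fingers":0.8,"dp":[-0.97,-0.05,0],"dr":[0,0,0]},{"fingers":0.8,"dp":[-0.97,-0.04,0],"dr":[0,0,0]},{"fingers":0.8,"dp":[-0.97,-0.04,0],"dr":[0,0,0]},{"fingers":0.8,"dp":[-0.5,-0.02,0],"dr":[0,0,0]},{"fingers":0.8,"dp":[0,0,0],"dr":[0,0,0]},{"fingers":0.8,"dp":[0,0,0.9],"dr":[0,0,0]},{"fingers":0.8,"dp":[0,0,0.9],"dr":[0,0,0]},{"fingers":0.8,"dp":[0,0,0.9],"dr":[0,0,0]},{"fingers":0.8,"dp":[0,0,0.9],"dr":[0,0,0]},{"fingers":0.8,"dp":[0,0,0],"dr":[0,0,0]}]' 
python3 - <<'E'
from h import *
to([.480,-.188,.067],.07)
E
```

```text
clock: 11.57
position: [0.4789, -0.1738, 0.1585]
ee_rot: [-0.003, 0.681, 0.733, -0.001]
force: [-1.0, -0.4, -1.4]
finger_gap: 0.0686
finger_force: 0.0
z=[-0.005  0.003 -1.   ] turn units 0.04 units after turn [-0.57  0.    3.66]
t 11.5667 pos [ 0.4789 -0.1738  0.1585] yaw 0.074 gap 0.069 F [-1.  -0.4 -1.4] ff 0.0 | now units [-0.58  0.02  3.66]
```

```bash

python3 -m inch '[{"fingers":0.8,"dp":[-0.57,0,0],"dr":[0,0,0]},{"fingers":0.8,"dp":[0,0,0],"dr":[0,0,0]},{"fingers":0.8,"dp":[0,0,0.75],"dr":[0,0,0]},{"fingers":0.8,"dp":[0,0,0.75],"dr":[0,0,0]},{"fingers":0.8,"dp":[0,0,0.75],"dr":[0,0,0]},{"fingers":0.8,"dp":[0,0,0.75],"dr":[0,0,0]},{"fingers":0.8,"dp":[0,0,0.65],"dr":[0,0,0]},{"fingers":0.8,"dp":[0,0,0],"dr":[0,0,0]}]' 
python3 -m inch '[{"fingers":0,"dp":[0,0,0],"dr":[0,0,0]},{"fingers":0,"dp":[0,0,0],"dr":[0,0,0]},{"fingers":0,"dp":[0,0,0],"dr":[0,0,0]},{"fingers":0,"dp":[0,0,0],"dr":[0,0,0]},{"fingers":0,"dp":[0,0,0],"dr":[0,0,0]}]' 40
python3 - <<'E'
from h import *
to([.480,-.188,.067],.07)
E
```

```text
clock: 12.23
position: [0.4808, -0.1893, 0.0696]
ee_rot: [-0.001, 0.681, 0.732, -0.0]
force: [-0.0, 0.8, -0.9]
finger_gap: 0.068
finger_force: 0.0
clock: 12.65
position: [0.4822, -0.1902, 0.0729]
ee_rot: [0.001, 0.681, 0.732, 0.0]
force: [-1.2, 0.7, 9.9]
finger_gap: 0.0461
finger_force: 41.4
z=[ 0.002 -0.001 -1.   ] turn units 0.04 units after turn [ 0.1  -0.08  0.24]
t 12.65 pos [ 0.4822 -0.1902  0.0729] yaw 0.073 gap 0.046 F [-1.2  0.7  9.9] ff 41.4 | now units [ 0.1  -0.08  0.24]
```

```bash

python3 -m inch '[{"fingers":0,"dp":[0,0,-0.3],"dr":[0,0,0]},{"fingers":0,"dp":[0,0,-0.5],"dr":[0,0,0]},{"fingers":0,"dp":[0,0,-0.8],"dr":[0,0,0]},{"fingers":0,"dp":[0,0,-0.9],"dr":[0,0,0]},{"fingers":0,"dp":[0,0,-0.9],"dr":[0,0,0]},{"fingers":0,"dp":[0,0,-0.9],"dr":[0,0,0]},{"fingers":0,"dp":[0,0,-0.9],"dr":[0,0,0]},{"fingers":0,"dp":[0,0,-0.9],"dr":[0,0,0]},{"fingers":0,"dp":[0,0,-0.9],"dr":[0,0,0]},{"fingers":0,"dp":[0,0,0],"dr":[0,0,0]}]' 60
python3 - <<'E'
from h import *
np.set_printoptions(precision=4,suppress=True)
to([.480,-.188,.067],.07)
s=snap('side');p=s['frame'];cv2.imwrite('pics/lift.png',cv2.resize(p[100:370,150:370],(660,600)if 0 else (489,600),interpolation=2)[:,:,::-1])
# door inner-edge top: points at z ~.178 near open panel
for n in('side','top'):
    if n=='top': s=snap('top')
    v,u=np.mgrid[100:384,100:320]
    X=np.array([at_depth(s,a,b,s['depth'][b,a]) for a,b in zip(u.ravel(),v.ravel()) if s['depth'][b,a]>0])
    m=(X[:,2]>.168)&(X[:,2]<.19)&(X[:,0]>.41)&(X[:,0]<.63)&(X[:,1]>.2)&(X[:,1]<.29);q=X[m]
    rc=cv2.minAreaRect(q[:,:2].astype(np.float32));print(n,len(q),rc,np.polyfit(q[:,0],q[:,1],1),q[:,:2].min(0))
    # rack floor / lip / white bottle
    m=(X[:,2]>.155)&(X[:,2]<.172)&(X[:,0]>.54)&(X[:,0]<.64)&(X[:,1]>.15)&(X[:,1]<.225);q=X[m];print('white cap',len(q),q.mean(0) if len(q) else'')
    m=(X[:,2]>.08)&(X[:,2]<.1)&(X[:,0]>.42)&(X[:,0]<.57)&(X[:,1]>.14)&(X[:,1]<.225);q=X[m];print('lip',len(q),q.min(0),q.max(0), np.median(q,0))
E
```

```text
clock: 13.48
position: [0.4823, -0.1903, 0.2516]
ee_rot: [0.003, 0.681, 0.733, 0.001]
force: [0.7, -0.9, -1.1]
finger_gap: 0.0459
finger_force: 61.9
z=[ 0.006 -0.003 -1.   ] turn units 0.04 units after turn [ 0.1  -0.09  7.38]
t 13.4833 pos [ 0.4823 -0.1903  0.2516] yaw 0.073 gap 0.046 F [ 0.7 -0.9 -1.1] ff 61.9 | now units [ 0.13 -0.13  7.38]
side 928 ((0.528355598449707, 0.2282111495733261), (0.20620663464069366, 0.05678518861532211), 3.878065347671509) [0.0453 0.224 ] [0.424 0.204]
white cap 116 [0.5847 0.2146 0.1659]
lip 223 [0.4496 0.1684 0.08  ] [0.5699 0.2142 0.098 ] [0.5137 0.1767 0.0894]
top 454 ((0.5287716388702393, 0.2286168336868286), (0.20384757220745087, 0.05841106176376343), 2.1166372299194336) [0.0397 0.2241] [0.4262 0.2015]
white cap 55 [0.5836 0.2116 0.1667]
lip 131 [0.4503 0.1677 0.0802] [0.5694 0.2247 0.0982] [0.5105 0.1762 0.0906]
```

View pics/lift.png

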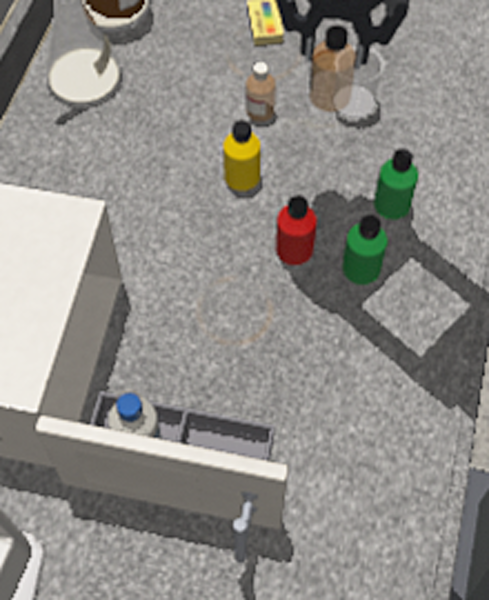

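The lifted bottle hangs upright at (332,70) in the crop, and the rack's empty place is at (228,440). The rack lip and white cap positions match a door angle of about 90°, so free_place ≈ (0.496,0.206).

```bash

python3 -m inch '[{"fingers":0,"dp":[0.3,0,-0.3],"dr":[0,0,0]},{"fingers":0,"dp":[0.6,0.1,-0.1],"dr":[0,0,0]},{"fingers":0,"dp":[0.8,0.1,0],"dr":[0,0,0]},{"fingers":0,"dp":[0.8,0.1,0],"dr":[0,0,0]},{"fingers":0,"dp":[0.8,0.1,0],"dr":[0,0,0]},{"fingers":0,"dp":[0.8,0.1,0],"dr":[0,0,0]},{"fingers":0,"dp":[0.8,0.1,0],"dr":[0,0,0]},{"fingers":0,"dp":[0.8,0.1,0],"dr":[0,0,0]},{"fingers":0,"dp":[0.8,0.1,0],"dr":[0,0,0]},{"fingers":0,"dp":[0.8,0.1,0],"dr":[0,0,0]},{"fingers":0,"dp":[0.8,0.1,0],"dr":[0,0,0]},{"fingers":0,"dp":[0.8,0.1,0],"dr":[0,0,0]}]' >/dev/null
python3 -m inch '[{"fingers":0,"dp":[0.8,0.1,0],"dr":[0,0,0]},{"fingers":0,"dp":[0.8,0.1,0],"dr":[0,0,0]},{"fingers":0,"dp":[0.8,0.1,0],"dr":[0,0,0]},{"fingers":0,"dp":[0.8,0.1,0],"dr":[0,0,0]},{"fingers":0,"dp":[0.8,0.1,0],"dr":[0,0,0]},{"fingers":0,"dp":[0.6,0.1,0],"dr":[0,0,0]},{"fingers":0,"dp":[0.4,0,0],"dr":[0,0,0]},{"fingers":0,"dp":[0,0,0],"dr":[0,0,0]}]' >/dev/null
python3 - <<'E'
from h import *
np.set_printoptions(precision=4,suppress=True)
to([.496,.204,.2],.073)
s=snap('side');P=pose()[0]['position']
b=proj(s,P-[0,0,.04]).astype(int)
cv2.imwrite('pics/hover.png',cv2.resize(s['frame'][b[1]-75:b[1]+75,b[0]-75:b[0]+75],(600,600),interpolation=2)[:,:,::-1])
v,u=np.mgrid[b[1]-60:b[1]+60,b[0]-60:b[0]+60]
X=np.array([at_depth(s,a,c,s['depth'][c,a]) for a,c in zip(u.ravel(),v.ravel()) if s['depth'][c,a]>0])
m=(np.hypot(X[:,0]-P[0],X[:,1]-P[1])<.04)
for z in np.arange(P[2]-.08,P[2]-.01,.01):
    q=X[m&(abs(X[:,2]-z)<.005)]
    if len(q)>8:
        f=lambda c:np.linalg.lstsq(np.c_[2*q[:,:2],np.ones(len(q))],(q[:,:2]**2).sum(1),rcond=None)[0]
        c=f(0);print(round(z-P[2],3),len(q),c[:2]-P[:2],np.sqrt(c[2]+c[:2]@c[:2]),(q.min(0)-P)[:2],(q.max(0)-P)[:2])
print(b-75, [ (d['p'],d['at'],at_z(s,*d['at'],P[2]-.073)) for d in r.tip_of('bottle',s)[:2]])
E
```

```text
z=[-0.001  0.    -1.   ] turn units 0.02 units after turn [1.7  0.06 2.22]
t 15.25 pos [0.4977 0.1616 0.2556] yaw 0.075 gap 0.046 F [-0.4 -0.8 -2.4] ff 61.8 | now units [1.7  0.06 2.22]
-0.07 26 [-0.0008 -0.0006] 0.023643700718788158 [-0.0239 -0.0008] [0.0172 0.023 ]
-0.06 41 [-0.0005  0.0002] 0.02313405131210663 [-0.0241 -0.0004] [0.0167 0.0237]
-0.05 48 [-0.0003  0.0001] 0.02323265396633554 [-0.0238 -0.0011] [0.0194 0.0238]
-0.04 37 [-0.0003 -0.0002] 0.023493308025530603 [-0.024   0.0003] [0.0191 0.0239]
-0.03 49 [-0.0003 -0.0003] 0.023711391265132428 [-0.0239 -0.    ] [0.0236 0.0243]
-0.02 46 [ 0.     -0.0007] 0.023928898767201445 [-0.0232  0.0059] [0.021  0.0234]
-0.01 50 [ 0.0011 -0.0015] 0.024931456133089152 [-0.0219 -0.0061] [0.0278 0.0242]
[178 184] [(0.76, [258.0, 266.8], array([0.489 , 0.1601, 0.1826])), (0.61, [313.0, 221.2], array([0.3998, 0.0221, 0.1826]))]
```

View pics/hover.png

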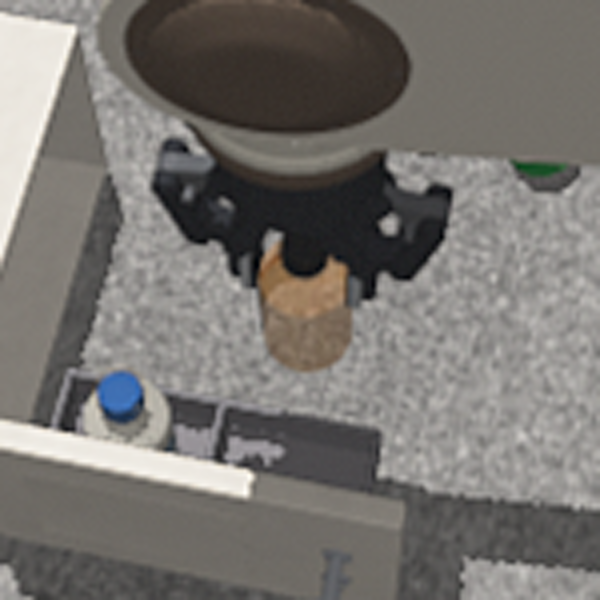

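Hovering, the bottle hangs straight at (305,310) in the crop and is centred on the TCP, with the rack place just door-ward of it at (300,450). I move in and lower it.

```bash

python3 -m inch '[{"fingers":0,"dp":[0.6,0,0],"dr":[0,0,0]},{"fingers":0,"dp":[0.7,0,0],"dr":[0,0,0]},{"fingers":0,"dp":[0.46,0.06,0],"dr":[0,0,0]},{"fingers":0,"dp":[0,0,0],"dr":[0,0,0]},{"fingers":0,"dp":[0,0,0],"dr":[0,0,0]},{"fingers":0,"dp":[0,0,0.7],"dr":[0,0,0]},{"fingers":0,"dp":[0,0,0.7],"dr":[0,0,0]}]'
python3 - <<'E'
from h import *
to([.496,.206,.128],.073)
E
```

```text
clock: 15.93
position: [0.4972, 0.2031, 0.2213]
ee_rot: [0.001, 0.681, 0.732, 0.001]
force: [0.3, 0.4, -3.2]
finger_gap: 0.0456
finger_force: 61.9
z=[ 0.002  0.    -1.   ] turn units -0.00 units after turn [ 0.12 -0.04  3.73]
t 15.9333 pos [0.4972 0.2031 0.2213] yaw 0.073 gap 0.046 F [ 0.3  0.4 -3.2] ff 61.9 | now units [ 0.12 -0.04  3.73]
```

```bash

python3 -m inch '[{"fingers":0,"dp":[0.1,0,0.5],"dr":[0,0,0]},{"fingers":0,"dp":[0,0,0.6],"dr":[0,0,0]},{"fingers":0,"dp":[0,0,0.6],"dr":[0,0,0]},{"fingers":0,"dp":[0,0,0.5],"dr":[0,0,0]},{"fingers":0,"dp":[0,0,0.5],"dr":[0,0,0]},{"fingers":0,"dp":[0,0,0.4],"dr":[0,0,0]},{"fingers":0,"dp":[0,0,0],"dr":[0,0,0]}]'
python3 - <<'E'
from h import *
to([.496,.206,.128],.073)
E
```

```text
clock: 16.52
position: [0.4958, 0.2057, 0.1415]
ee_rot: [-0.001, 0.681, 0.732, -0.001]
force: [-0.2, 0.4, -2.9]
finger_gap: 0.0458
finger_force: 61.8
z=[-0.003 -0.001 -1.   ] turn units -0.00 units after turn [0.01 0.01 0.54]
t 16.5167 pos [0.4958 0.2057 0.1415] yaw 0.073 gap 0.046 F [-0.2  0.4 -2.9] ff 61.8 | now units [0.01 0.01 0.54]
```

```bash

python3 -m inch '[{"fingers":0,"dp":[0,0,0.2],"dr":[0,0,0]},{"fingers":0,"dp":[0,0,0.2],"dr":[0,0,0]},{"fingers":0,"dp":[0,0,0.1],"dr":[0,0,0]},{"fingers":0,"dp":[0,0,0],"dr":[0,0,0]}]'
python3 - <<'E'
from h import *
to([.496,.206,.128],.073)
s=snap('side');b=proj(s,[.496,.206,.12]).astype(int)
cv2.imwrite('pics/place.png',cv2.resize(s['frame'][b[1]-60:b[1]+60,b[0]-60:b[0]+60],(480,480),interpolation=2)[:,:,::-1])
E
```

```text
clock: 16.85
position: [0.4963, 0.2063, 0.1307]
ee_rot: [-0.0, 0.681, 0.733, -0.0]
force: [0.5, 0.2, -0.9]
finger_gap: 0.0455
finger_force: 61.8
z=[-0. -0. -1.] turn units 0.00 units after turn [-0.01 -0.01  0.11]
t 16.85 pos [0.4963 0.2063 0.1307] yaw 0.073 gap 0.046 F [ 0.5  0.2 -0.9] ff 61.8 | now units [-0.01 -0.01  0.11]
```

View pics/place.png

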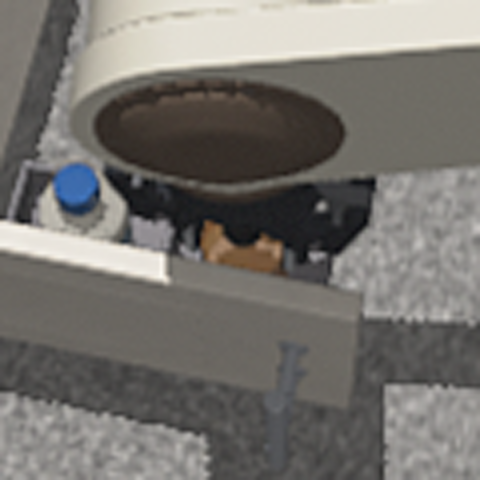

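The bottle sits inside the rack place at (240,245) with the door and white bottle clear. I lower to contact, then release.

```bash

python3 -m inch '[{"fingers":0,"dp":[0,0,0.06],"dr":[0,0,0]},{"fingers":0,"dp":[0,0,0.06],"dr":[0,0,0]},{"fingers":0,"dp":[0,0,0],"dr":[0,0,0]}]'
```

```text
clock: 17.15
position: [0.4966, 0.2064, 0.1282]
ee_rot: [0.0, 0.681, 0.733, 0.0]
force: [0.5, 0.6, -1.7]
finger_gap: 0.0455
finger_force: 62.0
```

```bash

python3 -m inch '[{"fingers":0,"dp":[0,0,0.06],"dr":[0,0,0]},{"fingers":0,"dp":[0,0,0.06],"dr":[0,0,0]},{"fingers":0,"dp":[0,0,0],"dr":[0,0,0]}]'
```

```text
clock: 17.4
position: [0.4967, 0.2066, 0.1279]
ee_rot: [0.001, 0.681, 0.733, 0.001]
force: [-14.3, -4.1, 37.7]
finger_gap: 0.0458
finger_force: 66.1
```

```bash

python3 -m inch '[{"fingers":0,"dp":[0,0,-0.08],"dr":[0,0,0]},{"fingers":0.62,"dp":[0,0,0],"dr":[0,0,0]},{"fingers":0.75,"dp":[0,0,0],"dr":[0,0,0]},{"fingers":0.75,"dp":[0,0,0],"dr":[0,0,0]},{"fingers":0.75,"dp":[0,0,0],"dr":[0,0,0]},{"fingers":0.75,"dp":[0,0,-0.3],"dr":[0,0,0]},{"fingers":0.75,"dp":[0,0,-0.6],"dr":[0,0,0]},{"fingers":0.75,"dp":[0,0,-0.9],"dr":[0,0,0]},{"fingers":0.75,"dp":[0,0,-0.9],"dr":[0,0,0]},{"fingers":0.75,"dp":[0,0,-0.9],"dr":[0,0,0]},{"fingers":0.75,"dp":[0,0,-0.9],"dr":[0,0,0]},{"fingers":0.75,"dp":[0,0,-0.5],"dr":[0,0,0]}]'
python3 -m inch '[{"fingers":0.75,"dp":[-0.8,0,0],"dr":[0,0,0]},{"fingers":0.75,"dp":[-0.8,0,0],"dr":[0,0,0]},{"fingers":0.75,"dp":[-0.8,0,0],"dr":[0,0,0]},{"fingers":0.75,"dp":[-0.8,0,0],"dr":[0,0,0]},{"fingers":0.75,"dp":[-0.8,0,0],"dr":[0,0,0]},{"fingers":0.75,"dp":[-0.8,0,0],"dr":[0,0,0]},{"fingers":0.75,"dp":[0,0,0],"dr":[0,0,0]}]'
python3 - <<'E'
from h import *
np.set_printoptions(precision=4,suppress=True)
to([*door(np.pi/2,-.061,-.205),.25],.073)
s=snap('side');b=proj(s,[.496,.206,.12]).astype(int)
cv2.imwrite('pics/placed.png',cv2.resize(s['frame'][b[1]-60:b[1]+60,b[0]-60:b[0]+60],(480,480),interpolation=2)[:,:,::-1])
v,u=np.mgrid[220:384,150:320]
X=np.array([at_depth(s,a,c,s['depth'][c,a]) for a,c in zip(u.ravel(),v.ravel()) if s['depth'][c,a]>0])
for n,c,z in(('brown cap',(.496,.206),.155),('white cap',(.585,.213),.162),('handle',(.453,.295),.15)):
    q=X[(np.hypot(X[:,0]-c[0],X[:,1]-c[1])<.025)&(X[:,2]>z-.005)&(X[:,2]<.185)]
    q=q[(q[:,1]<.222)|(c[1]>.25)];print(n,len(q),q.mean(0),q.max(0))
E
```

```text
clock: 18.4
position: [0.4969, 0.2065, 0.2551]
ee_rot: [0.001, 0.681, 0.733, 0.001]
force: [1.2, 0.5, 0.1]
finger_gap: 0.0642
finger_force: 0.0
clock: 18.98
position: [0.5054, 0.084, 0.2519]
ee_rot: [0.0, 0.682, 0.732, -0.0]
force: [0.2, 1.7, -0.1]
finger_gap: 0.0639
finger_force: 0.0
z=[-0.    -0.001 -1.   ] turn units -0.02 units after turn [ 8.56 -1.47  0.08]
t 18.9833 pos [0.5054 0.084  0.2519] yaw 0.071 gap 0.064 F [ 0.2  1.7 -0.1] ff 0.0 | now units [ 8.56 -1.49  0.07]
brown cap 110 [0.4957 0.2071 0.1595] [0.5073 0.2175 0.1644]
white cap 95 [0.5847 0.2129 0.1666] [0.5963 0.2217 0.1711]
handle 52 [0.4525 0.2977 0.1676] [0.4583 0.3019 0.178 ]
```

View pics/placed.png

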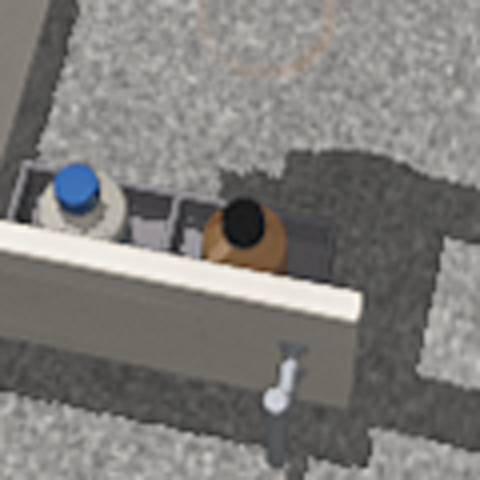

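Both bottles stand upright in the rack: brown at (243,235) and white at (80,205) in the crop. Back to the handle.

```bash

python3 -m inch '[{"fingers":0.6,"dp":[0.4,-0.1,0],"dr":[0,0,0]},{"fingers":0.6,"dp":[0.8,-0.14,0],"dr":[0,0,0]},{"fingers":0.6,"dp":[0.8,-0.14,0],"dr":[0,0,0]},{"fingers":0.6,"dp":[0.8,-0.14,0],"dr":[0,0,0]},{"fingers":0.6,"dp":[0.8,-0.14,0],"dr":[0,0,0]},{"fingers":0.6,"dp":[0.8,-0.14,0],"dr":[0,0,0]},{"fingers":0.6,"dp":[0.8,-0.14,0],"dr":[0,0,0]},{"fingers":0.6,"dp":[0.8,-0.14,0],"dr":[0,0,0]},{"fingers":0.6,"dp":[0.8,-0.14,0],"dr":[0,0,0]},{"fingers":0.6,"dp":[0.8,-0.14,0],"dr":[0,0,0]},{"fingers":0.6,"dp":[0.7,-0.12,0],"dr":[0,0,0]},{"fingers":0.6,"dp":[0,0,0],"dr":[0,0,0]}]' >/dev/null
python3 - <<'E'
from h import *
to([.4525,.2965,.1485],.0725)
E
```

```text
z=[-0.001  0.001 -1.   ] turn units 0.05 units after turn [0.07 0.05 4.13]
t 20.0333 pos [0.4514 0.2946 0.2519] yaw 0.076 gap 0.051 F [-0.8  0.1  0.5] ff 0.0 | now units [0.07 0.05 4.13]
```

```bash

python3 -m inch '[{"fingers":0.6,"dp":[0.07,0.05,0.5],"dr":[0,0,0]},{"fingers":0.6,"dp":[0,0,0.8],"dr":[0,0,0]},{"fingers":0.6,"dp":[0,0,0.8],"dr":[0,0,0]},{"fingers":0.6,"dp":[0,0,0.8],"dr":[0,0,0]},{"fingers":0.6,"dp":[0,0,0.8],"dr":[0,0,0]},{"fingers":0.6,"dp":[0,0,0.4],"dr":[0,0,0]},{"fingers":0.6,"dp":[0,0,0],"dr":[0,0,0]},{"fingers":0,"dp":[0,0,0],"dr":[0,0,0]},{"fingers":0,"dp":[0,0,0],"dr":[0,0,0]},{"fingers":0,"dp":[0,0,0],"dr":[0,0,0]},{"fingers":0,"dp":[0,0,0],"dr":[0,0,0]},{"fingers":0,"dp":[0,0,0],"dr":[0,0,0]}]' 40
python3 - <<'E'
from h import *
to([.4525,.2965,.1485],.0725)
E
```

```text
clock: 21.03
position: [0.4538, 0.2932, 0.1507]
ee_rot: [-0.0, 0.681, 0.733, 0.0]
force: [-10.4, 1.8, 7.3]
finger_gap: 0.0109
finger_force: 39.3
z=[-0.     0.001 -1.   ] turn units 0.01 units after turn [ 0.13 -0.04  0.09]
t 21.0333 pos [0.4538 0.2932 0.1507] yaw 0.073 gap 0.011 F [-10.4   1.8   7.3] ff 39.3 | now units [ 0.13 -0.04  0.09]
```

```bash

python3 -m inch '[{"fingers":0,"dp":[-0.18,-0.05,0],"dr":[0,0,-0.25]},{"fingers":0,"dp":[-0.18,-0.05,0],"dr":[0,0,-0.25]},{"fingers":0,"dp":[-0.36,-0.1,0],"dr":[0,0,-0.5]},{"fingers":0,"dp":[-0.36,-0.1,0],"dr":[0,0,-0.5]},{"fingers":0,"dp":[-0.36,-0.1,0],"dr":[0,0,-0.5]},{"fingers":0,"dp":[-0.36,-0.1,0],"dr":[0,0,-0.5]},{"fingers":0,"dp":[-0.36,-0.1,0],"dr":[0,0,-0.5]},{"fingers":0,"dp":[-0.36,-0.1,0],"dr":[0,0,-0.5]},{"fingers":0,"dp":[-0.36,-0.1,0],"dr":[0,0,-0.5]},{"fingers":0,"dp":[-0.36,-0.1,0],"dr":[0,0,-0.5]},{"fingers":0,"dp":[-0.36,-0.1,0],"dr":[0,0,-0.5]}]'
python3 - <<'E'
from h import *
th=np.radians(65);to([*door(th,-.061,-.205),.1507],1.643-th)
E
```

```text
clock: 21.95
position: [0.4544, 0.1998, 0.1507]
ee_rot: [0.0, 0.505, 0.863, 0.001]
force: [-1.1, 1.0, 3.6]
finger_gap: 0.0111
finger_force: 39.2
z=[ 0.001  0.001 -1.   ] turn units 0.04 units after turn [0.11 0.   0.  ]
t 21.95 pos [0.4544 0.1998 0.1507] yaw 0.512 gap 0.011 F [-1.1  1.   3.6] ff 39.2 | now units [0.11 0.   0.  ]
```

```bash

python3 -m inch '[{"fingers":0,"dp":[-0.36,-0.1,0],"dr":[0,0,-0.5]},{"fingers":0,"dp":[-0.36,-0.1,0],"dr":[0,0,-0.5]},{"fingers":0,"dp":[-0.36,-0.1,0],"dr":[0,0,-0.5]},{"fingers":0,"dp":[-0.36,-0.1,0],"dr":[0,0,-0.5]},{"fingers":0,"dp":[-0.36,-0.1,0],"dr":[0,0,-0.5]},{"fingers":0,"dp":[-0.36,-0.1,0],"dr":[0,0,-0.5]},{"fingers":0,"dp":[-0.36,-0.1,0],"dr":[0,0,-0.5]},{"fingers":0,"dp":[-0.36,-0.1,0],"dr":[0,0,-0.5]},{"fingers":0,"dp":[-0.36,-0.1,0],"dr":[0,0,-0.5]},{"fingers":0,"dp":[-0.36,-0.1,0],"dr":[0,0,-0.5]},{"fingers":0,"dp":[-0.36,-0.1,0],"dr":[0,0,-0.5]},{"fingers":0,"dp":[-0.36,-0.1,0],"dr":[0,0,-0.5]}]'
python3 -m inch '[{"fingers":0,"dp":[-0.36,-0.1,0],"dr":[0,0,-0.5]},{"fingers":0,"dp":[-0.36,-0.1,0],"dr":[0,0,-0.5]},{"fingers":0,"dp":[-0.36,-0.1,0],"dr":[0,0,-0.5]},{"fingers":0,"dp":[-0.36,-0.1,0],"dr":[0,0,-0.5]},{"fingers":0,"dp":[-0.36,-0.1,0],"dr":[0,0,-0.5]},{"fingers":0,"dp":[-0.36,-0.1,0],"dr":[0,0,-0.5]},{"fingers":0,"dp":[-0.36,-0.1,0],"dr":[0,0,-0.5]},{"fingers":0,"dp":[-0.36,-0.1,0],"dr":[0,0,-0.5]},{"fingers":0,"dp":[-0.36,-0.1,0],"dr":[0,0,-0.5]},{"fingers":0,"dp":[-0.36,-0.1,0],"dr":[0,0,-0.5]},{"fingers":0,"dp":[-0.18,-0.05,0],"dr":[0,0,-0.25]},{"fingers":0,"dp":[-0.18,-0.05,0],"dr":[0,0,-0.25]}]'
python3 - <<'E'
from h import *
th=0;to([*door(th,-.061,-.205),.1507],1.643-th)
E
```

```text
clock: 22.95
position: [0.5067, 0.102, 0.1508]
ee_rot: [0.002, 0.265, 0.964, 0.001]
force: [10.4, 10.7, -2.1]
finger_gap: 0.0108
finger_force: 39.3
clock: 23.95
position: [0.5912, 0.0469, 0.1508]
ee_rot: [0.002, 0.028, 1.0, 0.002]
force: [5.5, 18.4, 1.7]
finger_gap: 0.0107
finger_force: 39.8
z=[ 0.003  0.003 -1.   ] turn units -1.47 units after turn [-0.97 -0.35  0.  ]
t 23.95 pos [0.5912 0.0469 0.1508] yaw 1.515 gap 0.011 F [ 5.5 18.4  1.7] ff 39.8 | now units [-1.   -0.22  0.01]
```

```bash

python3 -m inch '[{"fingers":0,"dp":[-0.18,-0.05,0],"dr":[0,0,-0.25]},{"fingers":0,"dp":[-0.18,-0.05,0],"dr":[0,0,-0.25]},{"fingers":0,"dp":[-0.18,-0.05,0],"dr":[0,0,-0.25]},{"fingers":0,"dp":[-0.18,-0.05,0],"dr":[0,0,-0.25]},{"fingers":0,"dp":[-0.12,-0.03,0],"dr":[0,0,-0.15]},{"fingers":0,"dp":[0,0,0],"dr":[0,0,0]}]'
python3 -m inch '[{"fingers":0,"dp":[-0.08,-0.02,0],"dr":[0,0,-0.1]},{"fingers":0,"dp":[0,0,0],"dr":[0,0,0]}]'
```

```text
clock: 24.45
position: [0.612, 0.0407, 0.1508]
ee_rot: [0.001, -0.022, 1.0, 0.001]
force: [5.5, 15.4, 2.4]
finger_gap: 0.0109
finger_force: 39.8
clock: 24.62
position: [0.6138, 0.0403, 0.1508]
ee_rot: [0.001, -0.026, 1.0, 0.001]
force: [4.6, 15.2, 1.5]
finger_gap: 0.0108
finger_force: 39.7
```

```bash

python3 -m inch '[{"fingers":0,"dp":[-0.08,-0.02,0],"dr":[0,0,-0.1]},{"fingers":0,"dp":[0,0,0],"dr":[0,0,0]}]'
python3 -m inch '[{"fingers":0,"dp":[-0.06,0,0],"dr":[0,0,0]},{"fingers":0,"dp":[0,0,0],"dr":[0,0,0]}]'
```

```text
clock: 24.78
position: [0.6157, 0.0399, 0.1508]
ee_rot: [0.001, -0.031, 1.0, 0.001]
force: [4.5, 15.0, 1.3]
finger_gap: 0.011
finger_force: 39.7
clock: 24.95
position: [0.617, 0.0396, 0.1508]
ee_rot: [0.001, -0.03, 1.0, 0.001]
force: [3.2, 10.8, 2.7]
finger_gap: 0.0104
finger_force: 39.8
```

```bash

python3 -m inch '[{"fingers":0,"dp":[-0.08,-0.02,0],"dr":[0,0,-0.1]},{"fingers":0,"dp":[0,0,0],"dr":[0,0,0]}]'
python3 -m inch '[{"fingers":0,"dp":[-0.06,0,0],"dr":[0,0,0]},{"fingers":0,"dp":[0,0,0],"dr":[0,0,0]}]'
```

```text
clock: 25.12
position: [0.6185, 0.0393, 0.1508]
ee_rot: [0.0, -0.035, 0.999, 0.001]
force: [-2.8, 12.3, 5.3]
finger_gap: 0.0107
finger_force: 40.1
clock: 25.28
position: [0.6186, 0.0393, 0.1507]
ee_rot: [-0.001, -0.035, 0.999, 0.001]
force: [-18.6, 9.4, 12.6]
finger_gap: 0.0108
finger_force: 41.0
```

The stop is reached (−18.6 N at x = 0.6186). I relax, release and retreat.

```bash

python3 -m inch '[{"fingers":0,"dp":[0.05,0,0],"dr":[0,0,0]},{"fingers":0.3,"dp":[0,0,0],"dr":[0,0,0]},{"fingers":0.5,"dp":[0,0,0],"dr":[0,0,0]},{"fingers":0.5,"dp":[0,0,0],"dr":[0,0,0]},{"fingers":0.5,"dp":[0,0,0],"dr":[0,0,0]},{"fingers":0.5,"dp":[0,0,-0.5],"dr":[0,0,0]},{"fingers":0.5,"dp":[0,0,-0.9],"dr":[0,0,0]},{"fingers":0.5,"dp":[0,0,-0.9],"dr":[0,0,0]},{"fingers":0.5,"dp":[0,0,-0.9],"dr":[0,0,0]},{"fingers":0.5,"dp":[0,0,-0.9],"dr":[0,0,0]},{"fingers":0.5,"dp":[0.9,0,0],"dr":[0,0,0]},{"fingers":0.5,"dp":[0.9,0,0],"dr":[0,0,0]}]'
python3 -m inch '[{"fingers":0.5,"dp":[0.9,0,0],"dr":[0,0,0]},{"fingers":0.5,"dp":[0.9,0,0],"dr":[0,0,0]},{"fingers":0.5,"dp":[0.9,0,0],"dr":[0,0,0]},{"fingers":0.5,"dp":[0.9,0,0],"dr":[0,0,0]},{"fingers":0.5,"dp":[0.9,0,0],"dr":[0,0,0]},{"fingers":0.5,"dp":[0,0,0],"dr":[0,0,0]}]' >/dev/null
python3 - <<'E'
from h import *
np.set_printoptions(precision=4,suppress=True)
s=snap('side','shut.png');t=snap('top')
for S in(s,t):
    v,u=np.mgrid[120:330,90:260]
    X=np.array([at_depth(S,a,c,S['depth'][c,a]) for a,c in zip(u.ravel(),v.ravel()) if S['depth'][c,a]>0])
    q=X[(X[:,2]>.172)&(X[:,2]<.19)&(X[:,0]>.63)&(X[:,0]<.86)&(X[:,1]>0)&(X[:,1]<.27)];print(cv2.minAreaRect(q[:,:2].astype(np.float32)))
    q=X[(X[:,2]>.03)&(X[:,2]<.165)&(X[:,0]>.63)&(X[:,0]<.70)&(X[:,1]>.06)&(X[:,1]<.22)];print('face',np.polyfit(q[:,1],q[:,0],1))
    q=X[(np.hypot(X[:,0]-.615,X[:,1]-.0405)<.016)&(X[:,2]>.08)&(X[:,2]<.19)];print('bar',len(q),np.median(q,0),q.min(0),q.max(0))
E
```

```text
clock: 26.28
position: [0.5739, 0.0347, 0.254]
ee_rot: [0.001, -0.034, 0.999, -0.0]
force: [0.6, 0.0, -0.1]
finger_gap: 0.0428
finger_force: 0.0
((0.7375549077987671, 0.13363748788833618), (0.16751979291439056, 0.24244558811187744), 4.325881004333496)
face [-0.0736  0.6644]
bar 123 [0.6148 0.0437 0.1346] [0.6096 0.0361 0.0811] [0.6303 0.0474 0.1791]
((0.7141680121421814, 0.13275419175624847), (0.12354304641485214, 0.24317750334739685), 3.7308170795440674)
face [-0.0746  0.663 ]
bar 36 [0.6115 0.0398 0.1468] [0.6082 0.0354 0.0836] [0.6307 0.0457 0.1806]
```

View pics/shut.png

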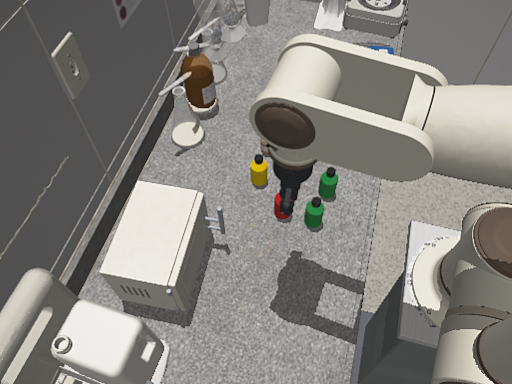

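The door is shut (handle at (221,218), same pose as at the start) and the gripper is clear of everything.

```bash
python3 -c "
from cell import r
print(r.job_done())"
```

```text
the job is handed in; nothing more can be done
None
```

I handed the job in with the door measured shut and the arm clear; both bottles stood upright in the rack at the last look before closing, but `job_done()` returned no verdict and the shut door hides them from the cameras.

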